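Centre the wobbly doll on its plinth

ROBOT

A 6-joint arm with a two-finger parallel gripper is mounted at the origin on the work surface. World frame = base frame: x ahead of the robot, y to its left, z up, the work surface at z = 0. Lengths are in m, angles in rad, forces in N, time in s.
With the tool pointing down it reaches from about 0.3 to 1 m from the base axis. Payload 5.1 kg.
Tool frame: the origin (TCP) lies at the very end of the fingers, on their centre line; the grasp point (between the pads) lies 19 mm behind it; z points along the fingers, y is the line along which they close (so a half turn about z gives the same grasp; the last joint's range is limited). The gripper opens to 95 mm and grips with 3 to 60 N. Pads are 20 mm wide; open, the fingers measure 119 mm over their backs; the gripper's body (75 mm by 180 mm) begins 59 mm behind the grasp point.
Start: joints at [-1.201, 0.124, 1.65, -0, 1.367, -0.083], TCP at [0.284, -0.584, 0.215] pointing down, gripper open.
Joint ranges: [-2.61, 2.61], [-1.02, 2.33], [0.03, 2.71], [-1.35, 4.49], [0.32, 2.68], [-2.91, 2.91]. Speed limits (rad/s): [2.57, 2.57, 3.14, 3.14, 3.14, 3.14].

INTERFACE

Orientations are given as a 3x3 rotation matrix whose columns are the frame's x, y, z axes.
In Python, from plant import bot gives the robot as it stands. Calls block until the motion is done:
- bot.reach(position, orientation): joint-space move of the TCP to a pose.
- bot.move_l(position, ori=None, v=0.15, force_limit=None): straight line of the TCP; ori=None keeps the orientation; v is the mean speed in m/s. With force_limit (N) it stops when the force on the tool has changed by that much, and returns True; else False.
- bot.move_joints(angles): joint-space move.
- bot.set_gripper(opening): finger opening in m; the grip force is fixed at half the most; returns when the fingers have stopped.
- bot.pause(seconds).
- bot.inverse_kinematics(position, orientation): joint angles nearest the present ones, or None.
- bot.get_image(name): name is "scene" or "top"; returns a dict with "pixels" (480x640x3 uint8, red, green, blue), "vertical_fov" (degrees; the focal length in pixels is half the picture's height over the tangent of half this angle, whatever the lens; pixels are square), "cx", "cy" (the principal point, pixels), "R" (3x3) and "t" (3): a world point X has camera coordinates R X + t. Camera axes: x right, y down, z forward; pixel columns grow to the right and rows downward; lengths in m; the calibration is good to about 2 mm. A picture is of the moment at which its call begins. There is no depth.
A pose or a line that the arm cannot do raises bot.Unreachable and nothing moves.
- bot.hand_in(): hands the job in; it is judged then, once.
Readings, each from a call of its own:
- bot.read_t(): time.
- bot.read_q(): joint angles.
- bot.read_joint_vel(): joint speeds.
- bot.read_tau(): joint torques, N m.
- bot.read_tcp_pos(): TCP position.
- bot.read_orientation(): TCP orientation.
- bot.read_contact_force(): force on the tool from outside, world axes, zero at the start.
- bot.read_moment(): the same for the moment, N m.
- bot.read_gripper_width(): finger opening in m.
- bot.read_grip_force(): force on a finger pad.
Only numpy, scipy, OpenCV 4.12 (cv2) and the standard library are available. Lean on these libraries where they do the work, as an engineer would, in place of code of your own. Each camera call takes 0.05 s, during which the arm holds its last target. There are 200 camera calls.

TASK

One of the two wooden dolls on the craft table, the shorter bell-shaped one without a hat, stands off-centre on its small round plinth. With light taps or nudges of the fingertips or the outside of the fingers, push it until it stands upright in the middle of its plinth, without knocking it over, and never grip, lift or carry it. Leave the taller hatted doll, the mug, the glue stick and the tissue box as they are, and finish with the hand clear.

Things in the scene. Friction and masses are not known exactly. Their poses are not given: they have to be found in the camera images.
- doll: The doll to centre: bell-shaped turned wooden doll with a round head, 65 mm tall, loose, 60 to 130 g. Origin: centre of the underside, z up its axis, round about it. Foot 24 mm across; widest, 42 mm, at 12 mm above the foot; 26 mm at 36 mm; neck 18 mm at 43 mm; head a 26 mm ball centred 52 mm up. It starts 13 to 23 mm off the plinth's centre, in any direction.
- doll_belly (a point): Point on the doll's axis at its widest, 12 mm above the foot, where an upright finger reaching lower than this touches it. Pushed slowly (2 cm/s) here or lower the doll slides (friction 0.5 to 0.7) and stops where the finger stops; pushed well above, as on the head, it tips over. The fingers should press on it with less than 5 N.
- plinth_top (a point): Centre of the flat top of the plinth under the doll to centre. The plinth is a round light-wood disc, 90 mm across at the foot, 86 mm across its top, 25 mm high, fixed to the table. The doll is to stand with its axis over this point.
- partner: The other doll, to be left alone: 80 mm tall slim turned wooden doll with a small dark round hat, 39 mm across near its foot, loose, standing at the centre of its own plinth, which is just like the first. Origin: centre of the underside.
- other_plinth_top (a point): Centre of the top of the other plinth (the same size and shape, 25 mm high, fixed), 0.2 m or more from the first plinth's centre.
- mug: White ceramic mug, 76 mm across, 80 mm tall, standing loose to the left of the dolls; a handle at its own +y side. Origin: centre of the underside. Leave alone.
- glue: White glue stick standing upright, 26 mm across, 86 mm tall, loose, beyond and between the two plinths. Origin: centre of the underside. Leave alone.
- tissue_box: White tissue box, 240 x 120 x 70 mm (x, y, z), to the right of the dolls. Origin: centre of the underside. Leave alone.
Not all that is in view belongs to the job. Leave any blue or purple look-alike of the doll alone.

How it is judged:
By the outcome, as a careful person would: the job done as asked, in the order asked, and still so for the second after the job is handed in, with the robot touching nothing.
It also fails if it takes over 51 s, if anything falls off the work surface, if the arm or the gripper's body presses on something with over 40 N, if the wrist force passes 120 N, or if a joint passes its speed limit or range.

## Working session

There is one attempt and no reset: what is moved stays moved. The work goes in short steps, each a Python script; the robot and the scene stay as the last script left them, time stands still between calls to the robot, and variables do not carry over. Pictures are saved under pics/ and viewed, at most 10 in all, crops included, and the job is handed in when it is done.

```bash
mkdir -p pics
python3 - <<'E'
from plant import bot
import cv2,numpy as np
for n in("scene","top"):
    d=bot.get_image(n);cv2.imwrite(f"pics/{n}0.png",d["pixels"][:,:,::-1])
    R,t=np.array(d["R"]),np.array(d["t"]);print(n,d["vertical_fov"],d["cx"],d["cy"],R.round(3).tolist(),"cam",(-R.T@t).round(3))
    np.savez(f"{n}0.npz",**d)
print(bot.read_t(),bot.read_gripper_width())
E
```

```text
scene 44.19601546891121 319.8301262947671 237.91783768536268 [[0.849, 0.528, -0.01], [0.348, -0.573, -0.742], [-0.397, 0.627, -0.67]] cam [ 1.105 -0.767  0.857]
top 52.82965223241905 322.85549549563905 235.51118520186725 [[0.003, -1.0, 0.007], [-0.984, -0.004, -0.177], [0.177, -0.007, -0.984]] cam [ 0.465 -0.003  1.042]
0.1 0.09499517727664124
```

View pics/scene0.png

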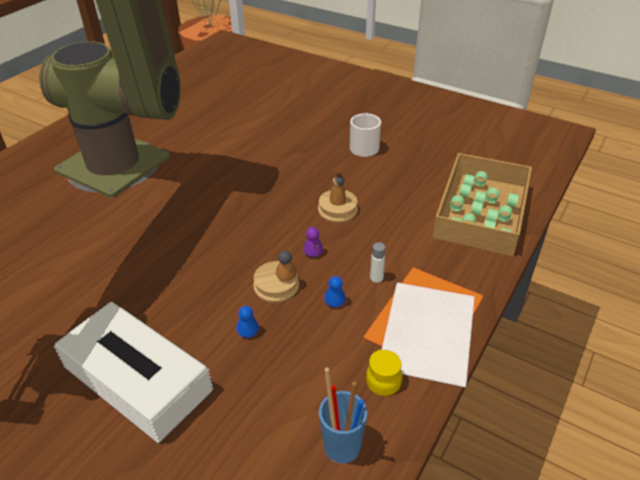

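View pics/top0.png

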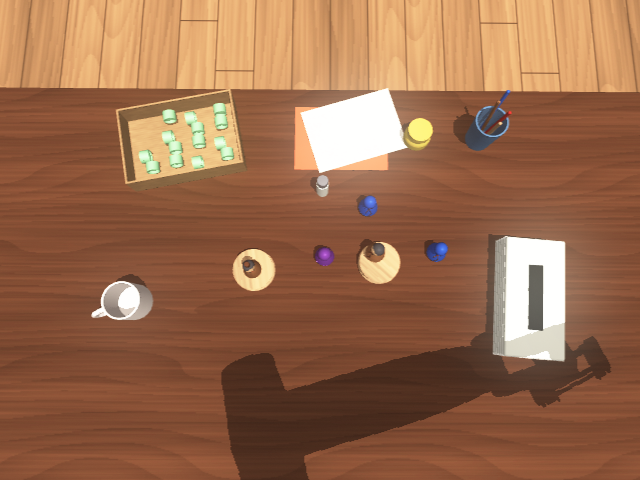

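Two candidate dolls: scene (338,190)/top (250,267) on the left plinth, and scene (286,266)/top (377,250) on the right plinth, which looks off-centre. The blue and purple figures are look-alikes and don't count. I'll enlarge both candidates to confirm.

Run:
```python
import cv2,numpy as np
s=cv2.imread("pics/scene0.png");t=cv2.imread("pics/top0.png")
f=lambda i,x,y,w,h:cv2.resize(i[y:y+h,x:x+w],(400,300),interpolation=cv2.INTER_CUBIC)
cv2.imwrite("pics/crop.png",np.vstack([np.hstack([f(s,298,160,80,60),f(s,240,241,80,60)]),np.hstack([f(t,214,240,80,60),f(t,339,232,80,60)])]))
```

```text
(no output)
```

View pics/crop.png

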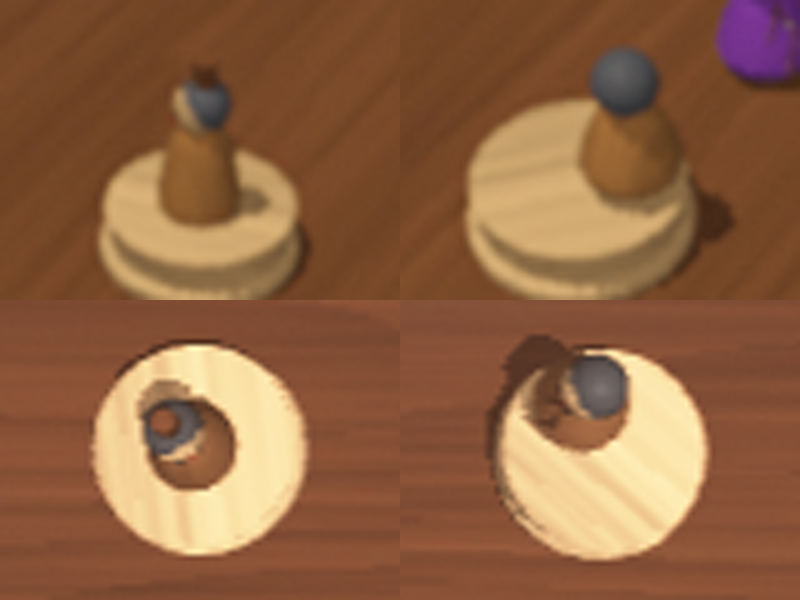

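The crop shows the left doll is slim, wears a hat and stands centred, so it is the partner. The right one is bell-shaped with a bare round head and sits off-centre, so it is the target. Next I'll measure it.

```bash
cat > see.py <<'E'
import cv2,numpy as np
from scipy.optimize import least_squares
def ray(d,uv,z):
    uv=np.atleast_2d(uv).astype(float);R,t=np.array(d["R"]),np.array(d["t"])
    f=240/np.tan(np.radians(float(d["vertical_fov"]))/2)
    D=np.c_[(uv[:,0]-d["cx"])/f,(uv[:,1]-d["cy"])/f,np.ones(len(uv))]@R; C=-R.T@t
    return (C+D*((z-C[2])/D[:,2])[:,None])[:,:2]
def proj(d,X):
    R,t=np.array(d["R"]),np.array(d["t"]);f=240/np.tan(np.radians(float(d["vertical_fov"]))/2)
    c=R@X+t;return np.array([f*c[0]/c[2]+float(d["cx"]),f*c[1]/c[2]+float(d["cy"])])
S=6
def crop(d,c,h=40):
    x,y=int(c[0])-h,int(c[1])-h
    im=cv2.resize(np.ascontiguousarray(d["pixels"][y:y+2*h,x:x+2*h]),None,fx=S,fy=S,interpolation=cv2.INTER_CUBIC)
    return im,lambda p:(np.asarray(p,float)+.5)/S-.5+[x,y]
def big(m,near=None):
    cs=cv2.findContours(m.astype(np.uint8),cv2.RETR_EXTERNAL,cv2.CHAIN_APPROX_NONE)[0]
    return max(cs,key=cv2.contourArea)
def plinth(d,c):
    im,tr=crop(d,c);h=cv2.cvtColor(im,cv2.COLOR_RGB2HSV)
    m=(h[...,2]>150)&(h[...,0]>10)&(h[...,0]<32)
    p=ray(d,tr(cv2.convexHull(big(m))[:,0]),.025)
    C=-np.array(d["R"]).T@np.array(d["t"]);g=ray(d,[c],.025)[0];w=(g-C[:2])/np.linalg.norm(g-C[:2])
    o=p-p.mean(0);far=o@w>-.3*.043
    r=least_squares(lambda q:np.linalg.norm(p[far]-q[:2],axis=1)-q[2],[*g,.043],loss="soft_l1",f_scale=.001)
    r2=least_squares(lambda q:np.linalg.norm(p-q[:2],axis=1)-q[2],[*g,.043],loss="soft_l1",f_scale=.001)
    return r.x,r2.x
def head(d,c):
    im,tr=crop(d,c,15);h=cv2.cvtColor(im,cv2.COLOR_RGB2HSV)
    m=(h[...,1]<85)&(h[...,2]<150)
    k=big(m);u,r=cv2.minEnclosingCircle(k);e=cv2.fitEllipse(k)
    return tr(u),r/S,tr(e[0]),np.array(e[1])/2/S
E
python3 - <<'E'
from see import *
for n,pc,hc in(("top",(379,262),(378,249)),("scene",(276,280),(285,257))):
    d=dict(np.load(n+"0.npz"));
    for r in plinth(d,pc):print(n,"plinth far/all",r.round(4))
    u,r,e,a=head(d,hc);print("head",u.round(1),round(r,2),ray(d,u,.077).round(4),e.round(1),a.round(2),ray(d,e,.077).round(4))
d=dict(np.load("top0.npz"))
for nm,uv,z in(("mug",(128,300),.08),("glue",(322,180),.086),("partner",(248,265),.09),("blueA",(369,205),.04),("blueB",(438,250),.04),("purple",(324,256),.04),("boxL",(497,236),.07)):print(nm,ray(d,[uv],z).round(3))
E
```

```text
top plinth far/all [ 0.5927 -0.1301  0.0445]
top plinth far/all [ 0.5914 -0.1292  0.0455]
head [378.1 248.7] 6.3 [[ 0.6128 -0.1211]] [378.4 248.6] [5.24 6.29] [[ 0.6131 -0.1216]]
scene plinth far/all [ 0.5956 -0.1316  0.0447]
scene plinth far/all [ 0.6046 -0.1357  0.0531]
head [284.4 256.9] 6.73 [[ 0.6132 -0.1185]] [284.4 256.8] [6.39 6.61] [[ 0.6131 -0.1184]]
mug [[0.508 0.374]]
glue [[ 0.754 -0.007]]
partner [[0.577 0.139]]
blueA [[ 0.713 -0.108]]
blueB [[ 0.616 -0.251]]
purple [[ 0.603 -0.012]]
boxL [[ 0.641 -0.366]]
```

```bash
cat > push.py <<'E'
from plant import bot
import numpy as np
def ori(d):
    best=None
    for s in(1,-1):
        x=np.array([s*d[0],s*d[1],0]);z=np.array([0,0,-1.]);O=np.c_[x,np.cross(z,x),z]
        q=bot.inverse_kinematics([.64,-.1,.2],O)
        if q is not None:
            c=np.abs(np.array(q)-bot.read_q()).max()
            if best is None or c<best[0]:best=(c,O,q)
    print("joint travel",best[0].round(2),np.round(best[2],2));return best[1]
def push(doll,goal,off=.031,z=.031,gap=.015):
    "push doll (xy) to goal, finger side face 10 mm ahead of axis, belly radius 21 mm"
    doll,goal=np.array(doll),np.array(goal);d=(goal-doll)/np.linalg.norm(goal-doll)
    O=ori(d);s=doll-d*(off+gap);e=goal-d*off
    bot.reach([*s,.15],O);bot.move_l([*s,z],v=.08)
    print("start",np.round(bot.read_tcp_pos(),4),bot.read_contact_force())
    print("stopped:",bot.move_l([*e,z],v=.015,force_limit=4.5),"end",np.round(bot.read_tcp_pos(),4),np.round(bot.read_contact_force(),2))
    bot.move_l([*s,z],v=.06);bot.move_l([*s,.2],v=.12)
E
python3 - <<'E'
from push import *
print(bot.set_gripper(0.0),bot.read_gripper_width())
p=np.array([.5935,-.1305]);c=np.array([.613,-.120]);u=(c-p)/np.linalg.norm(c-p)
push(c,p+u*.004)
bot.reach([.45,-.45,.25],np.array(bot.read_orientation()))
from see import *
for n in("scene","top"):
    d=bot.get_image(n);cv2.imwrite(f"pics/{n}1.png",d["pixels"][:,:,::-1]);np.savez(f"{n}1.npz",**d)
print(bot.read_t())
for n,pc,hc in(("top",(379,262),(378,256)),("scene",(276,280),(277,263))):
    d=dict(np.load(n+"1.npz"))
    for r in plinth(d,pc):print(n,"plinth far/all",r.round(4))
    u,r,e,a=head(d,hc);print("head",u.round(1),round(r,2),ray(d,u,.077).round(4),e.round(1),a.round(2),ray(d,e,.077).round(4))
f=lambda n,x,y:cv2.resize(cv2.imread(f"pics/{n}1.png")[y:y+75,x:x+100],(400,300),interpolation=cv2.INTER_CUBIC)
F=lambda n:cv2.resize(cv2.imread(f"pics/{n}1.png"),(400,300),interpolation=cv2.INTER_AREA)
cv2.imwrite("pics/v1.png",np.vstack([np.hstack([f("scene",226,240),f("top",329,222)]),np.hstack([F("scene"),F("top")])]))
E
```

```text
False 2.4381711522017434e-05
joint travel 0.96 [-0.24  0.13  1.67 -0.    1.34  0.84]
start [ 0.654  -0.0983  0.0318] [ 0.51176232 -0.60785846  0.31852807]
stopped: False end [ 0.6244 -0.1139  0.031 ] [ 0.74  0.61 -0.98]
11.6917
top plinth far/all [ 0.5926 -0.1298  0.0448]
top plinth far/all [ 0.5914 -0.1293  0.0456]
head [382.2 257.3] 6.22 [[ 0.5952 -0.1291]] [382.7 257.2] [5.23 6.23] [[ 0.5955 -0.13  ]]
scene plinth far/all [ 0.5963 -0.1317  0.0456]
scene plinth far/all [ 0.6022 -0.1388  0.0509]
head [274.4 256.2] 6.73 [[ 0.5958 -0.1268]] [274.4 256.2] [6.47 6.57] [[ 0.5957 -0.1268]]
```

View pics/v1.png

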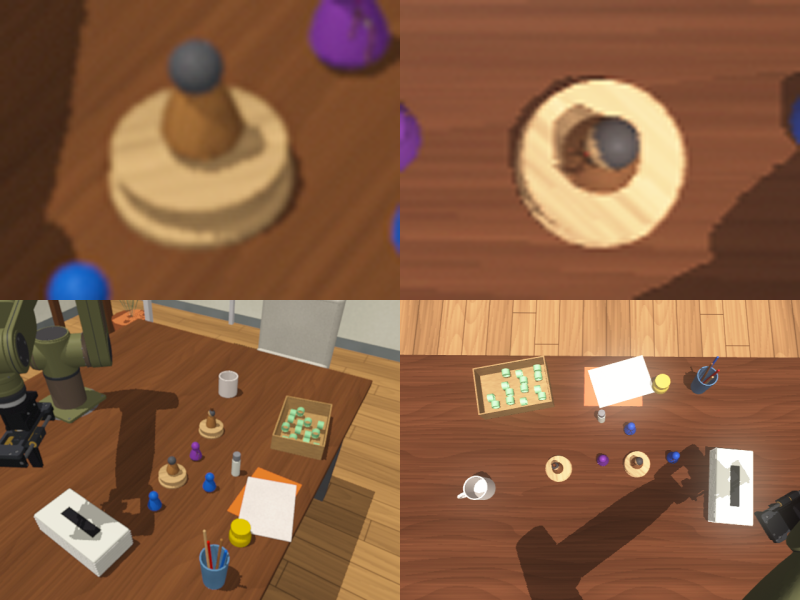

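The doll is upright and about 3 mm short of centre: head at about (0.5955,-0.128), plinth centre at about (0.594,-0.131). I'll refine the residual offset using the belly edge in the top view, which is well lit on the lower right.

```bash
cat >> see.py <<'E'
def rel_top(d,c=(379,262)):
    "belly centre and plinth centre from the top view, fixed radii, arcs without shadow / foot"
    im,tr=crop(d,c);h=cv2.cvtColor(im,cv2.COLOR_RGB2HSV)
    m=((h[...,2]>150)&(h[...,0]>10)&(h[...,0]<32)).astype(np.uint8);k=big(m)
    p=ray(d,tr(k[:,0]),.025);g=p.mean(0);w=np.array([.71,-.71])
    fit=lambda q,r,g:least_squares(lambda a:np.linalg.norm(q-a,axis=1)-r,g,loss="soft_l1",f_scale=.0007).x
    pc=fit(p[(p-g)@w>.01],.043,g)
    full=cv2.drawContours(np.zeros_like(m),[k],-1,1,-1);hole=cv2.erode(full,np.ones((15,15)))*(1-m)
    b=ray(d,tr(big(hole)[:,0]),.037)
    bc=np.median(b,0)
    for _ in range(5):
        o=b-bc;a=o@np.array([-.6,-.8])>.002
        bc=fit(b[a],.021,bc)
    res=np.abs(np.linalg.norm(b[a]-bc,axis=1)-.021).mean()
    return pc,bc,res
E
python3 - <<'E'
from see import *
d=dict(np.load("top1.npz"));p,b,r=rel_top(d);print(p.round(4),b.round(4),r.round(4),(b-p).round(4))
E
```

```text
[ 0.5938 -0.1312] [ 0.6017 -0.125 ] 0.0041 [0.0079 0.0062]
```

Run:
```python
from see import *
o=[]
for n,c in(("top",(379,262)),("scene",(276,274))):
    d=dict(np.load(n+"1.npz"));im,tr=crop(d,c,25);h=cv2.cvtColor(im,cv2.COLOR_RGB2HSV)
    im=cv2.resize(im,(400,400));v=cv2.applyColorMap(cv2.resize(h[...,1],(400,400)),2)[...,::-1]
    for k in range(0,400,40):
        im[::4,k]=(0,255,0);im[k,::4]=(0,255,0)
    o.append(im)
    print(n,tr([0,0]))
cv2.imwrite("pics/dbg.png",np.hstack(o)[...,::-1])
d=dict(np.load("top1.npz"))
print([ [int(x) for x in d["pixels"][r,380]] for r in range(240,286)])
print([ [int(x) for x in d["pixels"][265,c]] for c in range(355,405)])
```

```text
top [353.58333333 236.58333333]
scene [250.58333333 248.58333333]
[[134, 81, 56], [121, 72, 49], [252, 232, 176], [252, 231, 173], [251, 227, 169], [250, 226, 167], [250, 226, 167], [251, 228, 168], [251, 228, 170], [251, 229, 171], [248, 220, 161], [91, 66, 50], [74, 62, 57], [84, 71, 68], [91, 81, 77], [98, 86, 83], [101, 89, 87], [102, 93, 89], [105, 95, 92], [103, 94, 90], [101, 91, 87], [96, 84, 82], [117, 98, 85], [166, 130, 96], [156, 108, 71], [166, 107, 68], [167, 107, 70], [165, 106, 68], [159, 102, 65], [157, 99, 64], [215, 160, 110], [250, 226, 166], [250, 226, 166], [249, 222, 163], [246, 214, 155], [244, 208, 151], [245, 210, 152], [245, 213, 155], [248, 218, 159], [250, 225, 165], [248, 219, 161], [246, 214, 155], [245, 211, 153], [231, 186, 133], [130, 77, 51], [129, 78, 52]]
[[133, 80, 54], [133, 80, 54], [107, 66, 45], [132, 97, 67], [175, 133, 94], [236, 195, 139], [245, 212, 154], [243, 207, 149], [238, 198, 141], [239, 200, 144], [243, 209, 150], [245, 213, 154], [246, 215, 157], [246, 213, 155], [211, 163, 115], [150, 109, 74], [132, 88, 58], [121, 76, 50], [121, 75, 50], [139, 86, 58], [148, 94, 61], [153, 98, 63], [156, 100, 64], [158, 103, 66], [163, 106, 68], [166, 107, 68], [167, 107, 69], [166, 106, 68], [165, 105, 68], [162, 103, 67], [160, 103, 67], [158, 102, 65], [177, 121, 79], [242, 203, 145], [250, 227, 167], [250, 227, 167], [250, 225, 166], [250, 226, 167], [251, 228, 169], [252, 231, 174], [252, 232, 176], [252, 232, 176], [252, 233, 176], [252, 232, 176], [239, 195, 138], [174, 115, 78], [137, 81, 55], [137, 81, 55], [137, 81, 55], [137, 80, 55]]
```

View pics/dbg.png

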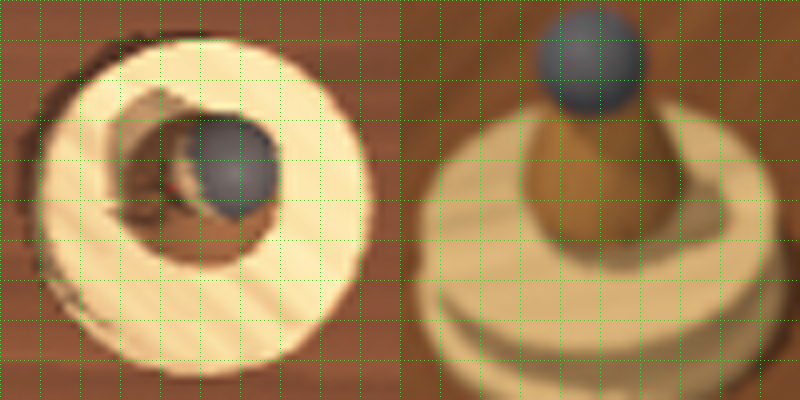

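```bash
sed -i '/def rel_top/,$ s/m=((h.*uint8);k/m=(im[...,1]>150).astype(np.uint8);k/; s/o=b-bc;a=.*/o=b-bc;a=(o@np.array([-.94,-.34])>.006)\&(np.linalg.norm(o,axis=1)<.026)/' see.py
cat > m.py <<'E'
from see import *
def report(k):
    d=dict(np.load(f"top{k}.npz"));p,b,r=rel_top(d);print("top plinth",p.round(4),"belly",b.round(4),"res",r.round(4),"off",(b-p).round(4))
E
python3 -c "
from m import *
report(0);report(1)"
```

```text
top plinth [ 0.5921 -0.1297] belly [ 0.5594 -0.1009] res nan off [-0.0328  0.0288]
top plinth [ 0.5932 -0.1298] belly [ 0.595  -0.1261] res 0.0003 off [0.0019 0.0036]see.py:46: RuntimeWarning: Mean of empty slice.
  res=np.abs(np.linalg.norm(b[a]-bc,axis=1)-.021).mean()
  ret = ret.dtype.type(ret / rcount)
```

Two independent estimates agree: the remaining offset is about (+1.6, +3.5) mm. I'll make one small corrective nudge.

Run:
```python
from push import *
from m import *
push([.5962,-.1272],[.5946,-.1307],gap=.012)
bot.reach([.45,-.45,.25],np.array(bot.read_orientation()))
for n in("scene","top"):
    d=bot.get_image(n);cv2.imwrite(f"pics/{n}2.png",d["pixels"][:,:,::-1]);np.savez(f"{n}2.npz",**d)
print(bot.read_t());report(2)
for n,hc in(("top",(383,257)),("scene",(273,258))):
    d=dict(np.load(n+"2.npz"));print(n,plinth(d,(379,262) if n=="top" else (276,280))[0].round(4));u,r,e,a=head(d,hc);print("head",round(r,2),ray(d,u,.077).round(4))
f=lambda n,x,y:cv2.resize(cv2.imread(f"pics/{n}2.png")[y:y+75,x:x+100],(400,300),interpolation=cv2.INTER_CUBIC)
F=lambda n:cv2.resize(cv2.imread(f"pics/{n}2.png"),(400,300),interpolation=cv2.INTER_AREA)
cv2.imwrite("pics/v2.png",np.vstack([np.hstack([f("scene",226,240),f("top",329,222)]),np.hstack([F("scene"),F("top")])]))
```

```text
joint travel 0.63 [-0.24  0.13  1.67 -0.    1.34  0.19]
start [ 0.6146 -0.0882  0.0317] [ 0.0654829  -1.01098898  0.08136722]
stopped: False end [ 0.6075 -0.1025  0.031 ] [ 0.12 -0.03  0.8 ]
19.6167
top plinth [ 0.5932 -0.1298] belly [ 0.5938 -0.1298] res 0.0003 off [0.0006 0.    ]
top [ 0.5925 -0.13    0.0448]
head 6.52 [[ 0.5941 -0.1335]]
scene [ 0.5959 -0.1304  0.0449]
head 6.8 [[ 0.5941 -0.1305]]
```

View pics/v2.png

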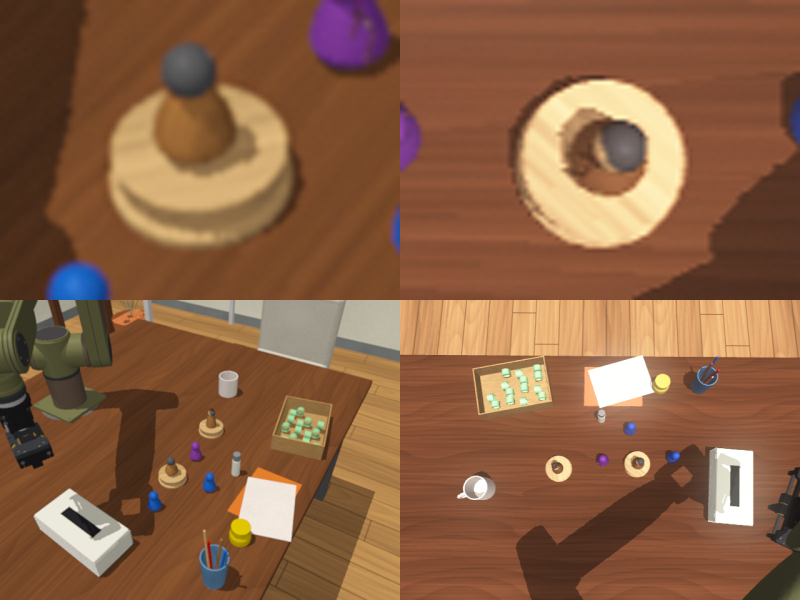

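The top view puts the doll's offset at about 0.6 mm and the scene view at about 1.7 mm, in different directions, so it is centred to within about 1–2 mm. It is upright, everything else looks undisturbed, and the hand is clear.

```bash
python3 -c "
from plant import bot
print(bot.hand_in())"
```

```text
the job is handed in; nothing more can be done
None
```

The bell-shaped doll now stands upright within about 1–2 mm of its plinth's centre after two light nudges; nothing else was visibly disturbed, the hand is clear, and the job was handed in at about 20 s.

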